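# Lay out the condiments along the coasters

### The job

Lay out the condiments in the row of three white coasters, one at the centre of each: the jam jar on the coaster next to the green tin, the salt shaker on the coaster farthest from the tin, and the pepper mill on the middle coaster, between the two. The pot of toothpicks, which now takes up one of the coasters, belongs on top of the tin, centred. Everything stays upright, and the tin stays where it is.

Things in the scene. Friction and masses are not known exactly. Their poses are not given: they have to be found in the camera images.
- mill_center (a point): Dark wooden pepper mill, turned, 58 mm in diameter and 150 mm tall with a waist. The point is its axis half-way up (75 mm above its foot); z is up. Its round head, 109 to 139 mm above the foot, is 50 mm in diameter and is the place to grip it (a low grip would bring its top against the gripper). About 0.18 kg. Stands on the worktop at the start.
- jam_center (a point): Glass jam jar with a white lid and dark label, 58 mm (its x) by 62 mm (its y), 99 mm tall, lid 57 mm in diameter at 88 to 99 mm; best gripped in its upper third, so that its top stays clear of the gripper. The point is its centre half-way up (49.5 mm above its foot); z is up. About 0.44 kg. Stands on the worktop at the start.
- salt_center (a point): Small glass salt shaker with a grey-white domed cap, 44 mm in diameter up to 70 mm, narrower (34 mm) above, 90 mm tall. The point is its centre half-way up (45 mm above its foot); z is up. About 0.1 kg. Stands on the worktop at the start.
- pot_center (a point): Small clear round pot full of toothpicks, 40 mm in diameter; the pot is 46 mm tall, the toothpicks stand out to 64 mm. The point is on its axis 32 mm above its foot; z is up. About 0.05 kg. Grip the pot itself, 20 to 40 mm above its foot. Stands on one of the coasters at the start (any of the three).
- tin_center (a point): Closed green round food tin, 75 mm in diameter, 58 mm tall, flat top, loose, about 0.25 kg. The point is its centre half-way up (29 mm above the worktop); z is up. It stands in line with the coasters at one end of the row, left or right, about 110 mm from the centre of the next coaster; a lemon (not listed, to be left alone) lies in the same way at the other end.
- coaster_1: One of three identical flat round white ceramic coasters, 90 mm in diameter, 6 mm thick, fast on the worktop in a nearly straight row, centres about 105 mm apart. The origin is the centre of its underside, at worktop height; z is up. The numbers of the coasters say nothing of their order in the row.
- coaster_2: Coaster of the same kind as coaster_1.
- coaster_3: Coaster of the same kind as coaster_1.
Not all that is in view belongs to the job. Leave any orange or purple look-alike of the part that bears mill_center alone.

How it is judged:
By the outcome, as a careful person would: the job done as asked, in the order asked, and still so for the second after the job is handed in, with the robot touching nothing.
It also fails if it takes over 99 s, if anything falls off the work surface, if the arm or the gripper's body presses on something with over 40 N, if the wrist force passes 120 N, or if a joint passes its speed limit or range.

### The arm

A 6-joint arm with a two-finger parallel gripper is mounted at the origin on a cart in front of the work surface, level with it; the furniture and walls round the work are solid. World frame = base frame: x ahead of the robot, y to its left, z up, the work surface at z = 0. Lengths are in m, angles in rad, forces in N, time in s.
With the tool pointing down it reaches from about 0.275 to 0.825 m from the base axis. Payload 4.9 kg.
Tool frame: the origin (TCP) lies between the finger pads; the fingertips stand 19 mm ahead of it and the grasp point (between the pads) is the TCP; z points along the fingers, y is the line along which they close (so a half turn about z gives the same grasp; the last joint's range is limited). The gripper opens to 85 mm and grips with 20 to 120 N. Pads are 22 mm wide; open, the fingers measure 114 mm over their backs; the gripper's body (76 mm by 85 mm) begins 54 mm behind the grasp point. The pads swing forward as they close: fully open they stand 13 mm farther back than shut.
Start: joints at [1.174, 0.326, -0.193, 1.052, 0, 1.437], TCP at [0.143, 0.531, 0.25] pointing down, gripper open.
Joint ranges: [-2.65, 2.65], [-0.97, 1.79], [-1.3, 1.35], [-1.93, 2.1], [-1.47, 1.37], [-3.14, 3.14]. Speed limits (rad/s): [2.57, 2.57, 3.14, 3.14, 3.14, 3.14].

### API

Orientations are given as a unit quaternion [x, y, z, w].
In Python, from bench import ctrl, optics, workorder, finder gives the robot as it stands. The module is installed in compiled form; this text tells all that it offers.
- The arm moves only by the shell command python3 -m crank 'ROWS' [FORCE]. ROWS is JSON, a list of rows, each an object of numbers: "wx", "wy", "wz": the turn, a rotation vector about the tool's x, y, z in degrees; "x", "y", "z": the shift along the tool's x, y, z in cm; "fingers": the gripper's target within -1 to 1 (shut at 1, half-way at 0, fully open at -1). A call has 1 to 12 rows; each row shifts and turns the commanded pose from where the row before left it, along the tool's axes as they then stand; what a row does not reach is not made up. A row lasts 1/10 s, in which the tool goes at most 50 mm and 8.59 degrees, less where a joint would pass 70% of its speed; a pose out of reach is approached as far as the arm can. A call is refused whole if a number of a shift passes 5 or a number of a turn 8.59, either way. A call with a gripper value outside its range is refused whole. The fingers move at their own pace and stop on an object; FORCE is the grip in N (left out, the last holds). Time passes only in rows, so rows that do not move let the fingers close. It gives the time, the measured TCP pose, the force, the opening and the grip force at its end, in the units of the state.
- ctrl.get_state(): the state, without advancing time (a new reading comes with each control period).
- optics.camera(name): name is "scene" or "top"; returns a dict with "pixels" (420x560x3 uint8, blue, green, red), "intrinsics" (3x3 intrinsics, pixels), "origin" and "rotation" of the camera in the world. Camera axes: x right, y down, z forward; pixel columns grow to the right and rows downward; lengths in m; the calibration is good to about 2 mm. A picture is of the moment at which its call begins. There is no depth.
- workorder.sign_off(): hands the job in; it is judged then, once.
Trained networks look in a picture, given as the dict that the camera call returned (one of the last four; its "shot" number tells which), for a name from the list of things; names that differ only in an ending like _2 or _b are one class to them, and where a whole thing is asked for, a point or a joint stands for the part that bears it (a point fixed in the world has none). Each returns a list of dicts, best first, with "score" (0 to 1); they miss things now and then, are a little off and sometimes report something else, mostly with a low value. They report only what shows in the picture. A call takes as long as a camera call. They do not tell look-alikes from the thing itself.
- finder.search_frame(picture, label): "bbox" ([left, top, width, height] in pixels, round what is visible of it).
- finder.outline_of(picture, label): "mask" (420x560 bool, what is visible of it) and "bbox" ([left, top, width, height] in pixels, round what is visible of it).
The state is a dict: "time_s": time; "joints": joint angles; "qd": joint speeds; "joint_efforts": joint torques, N m; "eef_pos": TCP position; "ee_rot": TCP orientation; "wrist_force": force on the tool from outside, world axes, zero at the start; "moment": the same for the moment, N m; "finger_gap": opening from 0.0 (shut) to 1.0 (fully open); "finger_force": force on a finger pad.
Only numpy, scipy, OpenCV 4.12 (cv2) and the standard library are available. Lean on these libraries where they do the work, as an engineer would, in place of code of your own. Each camera call takes 0.05 s, during which the arm holds its last target. There are 200 camera calls.

## Working session

There is one attempt and no reset: what is moved stays moved. The work goes in short steps, Python scripts to look and compute and a shell command to move; the robot and the scene stay as the last step left them, time stands still between calls to the robot, and variables do not carry over. Pictures are saved under pics/ and viewed, at most 14 in all, crops included, and the job is handed in when it is done.

```bash
mkdir -p pics; cat > h.py <<'E'
import numpy as np, cv2
from bench import ctrl, optics, workorder, finder
def ray(p,u,v):
    K=np.array(p["intrinsics"]);R=np.array(p["rotation"])
    return np.array(p["origin"]),R@np.linalg.inv(K)@np.array([u,v,1.])
def at(p,u,v,z):
    o,d=ray(p,u,v); return (o+d*(z-o[2])/d[2])[:2]
def proj(p,X):
    c=np.array(p["rotation"]).T@(np.array(X)-np.array(p["origin"])); q=np.array(p["intrinsics"])@c; return q[:2]/q[2]
E
python3 - <<'E'
from h import *
s=ctrl.get_state(); print(s)
for n in("top","scene"):
    p=optics.camera(n); cv2.imwrite(f"pics/{n}0.png",np.array(p["pixels"]))
    print(n,np.round(p["origin"],3),np.round(p["rotation"],3).tolist(),np.round(p["intrinsics"],1).tolist())
    for l in("mill_center","jam_center","salt_center","pot_center","tin_center","coaster_1"):
        for r in finder.outline_of(p,l):
            m=np.argwhere(r["mask"]); print(l,round(r["score"],2),np.round(r["bbox"],0),np.round(m.mean(0)[::-1],1), len(m))
E
```

```text
{'time_s': 0.0, 'joints': array([ 1.17386131e+00,  3.26956235e-01, -1.93564120e-01,  1.05201223e+00,
        1.49973954e-05,  1.43659885e+00]), 'qd': array([ 1.49734051e-03, -6.63636425e-04, -6.91994689e-04,  7.68462557e-05,
       -5.35410376e-04,  1.31559636e-03]), 'joint_efforts': array([-1.19671204e-03, -4.43402982e+01,  2.62438059e+01,  1.53297413e-02,
       -2.15158693e-04,  3.99593063e-06]), 'eef_pos': array([0.14262027, 0.53062418, 0.24950259]), 'ee_rot': array([ 1.30991198e-01,  9.91383151e-01, -8.35729845e-04, -2.35081775e-04]), 'wrist_force': array([-0.36342449, -0.29195518, -0.36503213]), 'moment': array([-0.00807465,  0.07248592,  0.01922629]), 'finger_force': 0.0, 'finger_gap': 1.002125527968918}
top [ 0.29  -0.099  1.427] [0.705, -0.704, 0.059, -0.058] [[519.5, 0.0, 278.5], [0.0, 519.5, 215.1], [0.0, 0.0, 1.0]]
mill_center 0.85 [182. 198.  29.  29.] [195.  210.4] 546
mill_center 0.77 [216. 226.  21.  29.] [223.4 236.9] 494
mill_center 0.65 [154. 266.  27.  23.] [165.6 277.5] 475
jam_center 0.81 [269. 234.  23.  23.] [279.6 245.9] 432
jam_center 0.64 [276. 183.  27.  3
[... 503 characters left out ...]
  22.  47.] [169.3 199.5] 818
mill_center 0.62 [222. 154.  14.  45.] [229.1 168.5] 428
mill_center 0.61 [226. 174.  22.  51.] [235.  200.8] 795
jam_center 0.61 [261. 212.  27.  47.] [272.9 232.5] 871
salt_center 0.78 [189. 170.  18.  30.] [195.9 185.1] 326
pot_center 0.74 [328. 226.  17.  22.] [334.4 234.7] 325
tin_center 0.58 [343. 243.  32.  41.] [359.8 261.5] 1024
tin_center 0.37 [276. 185.  29.  22.] [290.8 195.3] 493
tin_center 0.18 [318. 229.  32.  25.] [332.6 242.8] 395
coaster_1 0.85 [277. 187.  30.  18.] [290.8 195.2] 455
coaster_1 0.81 [317. 230.  36.  20.] [332.2 242.4] 431
coaster_1 0.8 [296. 208.  32.  24.] [310.8 217.8] 572
coaster_1 0.52 [189. 171.  17.  28.] [196.  186.2] 362
```

```bash
python3 - <<'E'
import cv2
t=cv2.imread("pics/top0.png");s=cv2.imread("pics/scene0.png")
cv2.imwrite("pics/topc.png",cv2.resize(t[130:310,130:390],None,fx=3,fy=3,interpolation=2))
cv2.imwrite("pics/scc.png",cv2.resize(s[130:300,140:400],None,fx=3,fy=3,interpolation=2))
E
```

```text
(no output)
```

View pics/topc.png

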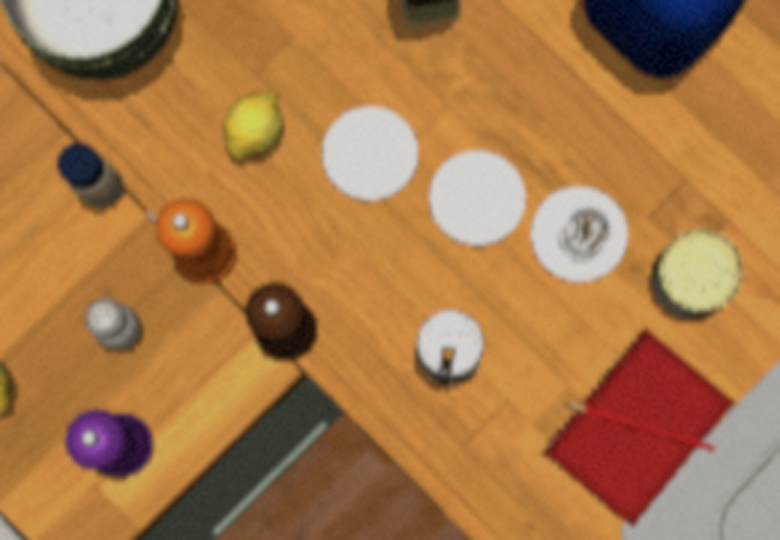

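View pics/scc.png

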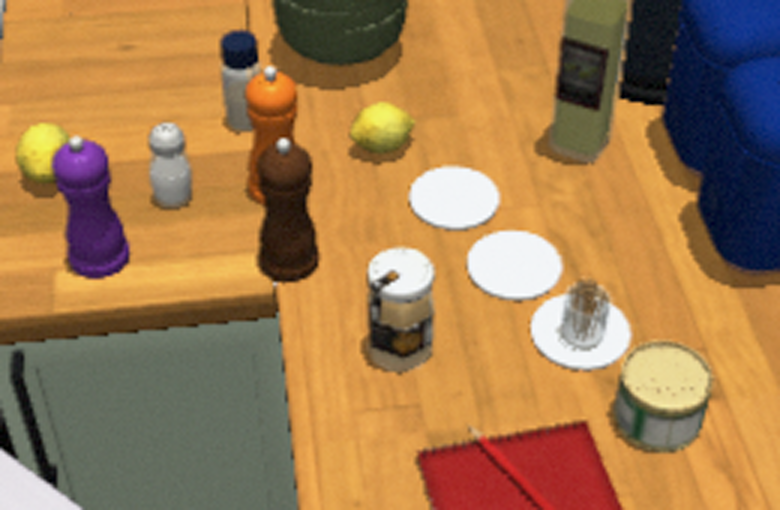

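View pics/scene0.png

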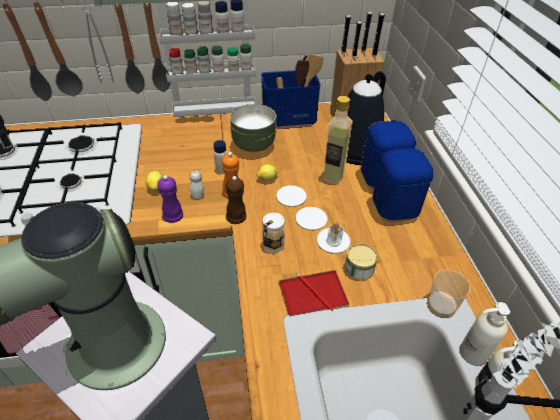

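In view:
- **Mills:** dark brown at scene (235,200), orange (230,170) and purple (169,200). The brown one is the pepper mill.
- **Salt:** the grey-white capped shaker at scene (196,185), top (168,238). The navy-capped bottle at scene (220,157) is not it.
- **Jam jar:** scene (273,233), top (280,246).
- **Pot:** on the coaster next to the tin, scene (334,235). The tin is at (360,262) and the lemon at the far end.

The enlarged crops above confirm these.

```bash
cat >> h.py <<'E'
from scipy.optimize import least_squares
PROF={"mill":[(0,.029),(.03,.029),(.07,.02),(.109,.025),(.135,.025),(.15,.006)],"jam":[(0,.03),(.085,.03),(.088,.0285),(.099,.0285)],
"salt":[(0,.022),(.07,.022),(.07,.017),(.085,.016),(.09,.008)],"pot":[(0,.02),(.046,.02),(.064,.013)],"tin":[(0,.0375),(.058,.0375)],"coaster":[(0.006,.045),(0,.045)]}
def pbox(p,n,x,y,z0=0):
    a=np.linspace(0,2*np.pi,48)
    P=np.array([proj(p,(x+r*np.cos(t),y+r*np.sin(t),z0+z)) for z,r in PROF[n] for t in a])
    return np.r_[P.min(0),P.max(0)]
def fit(n,obs,x0,z0=0):
    "obs: list of (picture,bbox[l,t,w,h])"
    f=lambda q:np.concatenate([pbox(p,n,q[0],q[1],z0)-np.array([b[0],b[1],b[0]+b[2],b[1]+b[3]]) for p,b in obs])
    r=least_squares(f,x0,loss="soft_l1"); return r.x,np.round(r.fun,1)
E
python3 - <<'E'
from h import *
P={n:optics.camera(n) for n in("top","scene")}
def c(u,v): return u/3+130,v/3+130
t,s=P["top"],P["scene"]
seeds={"mill":(223,237,235,201),"jam":(280,246,273,233),"salt":(168,238,196,185),"pot":(325,207,334,235),"tin":(362,221,360,261)}
def pick(p,l,u,v):
    best=None
    for r in finder.outline_of(p,l):
        b=r["bbox"]; d=np.hypot(b[0]+b[2]/2-u,b[1]+b[3]/2-v)
        if d<8 and best is None: best=b
    return best
Z={"pot":.006}
for n,(a,b,e,f) in seeds.items():
    o=[(p,q) for p,q in((t,pick(t,n+"_center",a,b)),(s,pick(s,n+"_center",e,f))) if q is not None]
    x0=at(t,a,b,.05)
    for k in o: print(n,"top" if k[0] is t else "scene",*(np.round(v,4) if not isinstance(v,tuple) else v for v in fit(n,[k],x0,Z.get(n,0))))
    if len(o)>1: print(n,"both",np.round(fit(n,o,x0,Z.get(n,0))[0],4))
for i,(u,v) in enumerate([(253,181),(289,196),(323,208)]):
    q=pick(t,"coaster_1",u,v); x0=at(t,u,v,0); print("coaster top",np.round(x0,3), np.round(at(t,q[0]+q[2]/2,q[1]+q[3]/2,.006),4),q)
for (u,v) in [(291,195),(311,218),(332,242)]:
    q=pick(s,"coaster_1",u,v); print("coaster scene", np.round(fit("coaster",[(s,q)],at(s,u,v,.006))[0],4))
# white segmentation of coasters in top
im=np.array(t["pixels"]).astype(int); m=((im.min(2)>165)&(im.max(2)-im.min(2)<45)).astype(np.uint8)
_,l,st,ce=cv2.connectedComponentsWithStats(m)
for k in range(1,len(st)):
    if 150<st[k][4]<1500 and 150<ce[k][0]<380: print("white",st[k],np.round(ce[k],1),np.round(at(t,*ce[k],.006),4))
E
```

```text
Traceback (most recent call last):
  File "h.py", line 7, in at
    o,d=ray(p,u,v); return (o+d*(z-o[2])/d[2])[:2]
        ~~~^^^^^^^
  File "h.py", line 5, in ray
    return np.array(p["origin"]),R@np.linalg.inv(K)@np.array([u,v,1.])
                                 ~^~~~~~~~~~~~~~~~~
ValueError: matmul: Input operand 1 has a mismatch in its core dimension 0, with gufunc signature (n?,k),(k,m?)->(n?,m?) (size 3 is different from 4)
```

```bash
sed -i 's/R=np.array(p\["rotation"\])/R=Rot(p)/; s/np.array(p\["rotation"\]).T/Rot(p).T/' h.py; sed -i '2a from scipy.spatial.transform import Rotation\ndef Rot(p): return Rotation.from_quat(p["rotation"]).as_matrix()' h.py
cat > meas.py <<'E'
from h import *
P={n:optics.camera(n) for n in("top","scene")}
t,s=P["top"],P["scene"]
seeds={"mill":(223,237,235,201),"jam":(280,246,273,233),"salt":(168,238,196,185),"pot":(325,207,334,235),"tin":(362,221,360,261)}
def pick(p,l,u,v):
    for r in finder.outline_of(p,l):
        b=r["bbox"]
        if np.hypot(b[0]+b[2]/2-u,b[1]+b[3]/2-v)<8: return b
Z={"pot":.006}
for n,(a,b,e,f) in seeds.items():
    o=[(p,q) for p,q in((t,pick(t,n+"_center",a,b)),(s,pick(s,n+"_center",e,f))) if q is not None]
    x0=at(t,a,b,.05)
    for k in o:
        x,r=fit(n,[k],x0,Z.get(n,0)); print(n,"top" if k[0] is t else "scene",np.round(x,4),r)
    if len(o)>1: print(n,"both",np.round(fit(n,o,x0,Z.get(n,0))[0],4))
for (u,v) in [(253,181),(289,196),(323,208)]:
    q=pick(t,"coaster_1",u,v)
    if q is not None: print("coaster top", np.round(fit("coaster",[(t,q)],at(t,u,v,.006))[0],4),q)
for (u,v) in [(291,195),(311,218),(332,242)]:
    q=pick(s,"coaster_1",u,v)
    if q is not None: print("coaster scene", np.round(fit("coaster",[(s,q)],at(s,u,v,.006))[0],4))
im=np.array(t["pixels"]).astype(int); m=((im.min(2)>165)&(im.max(2)-im.min(2)<45)).astype(np.uint8)
_,l,st,ce=cv2.connectedComponentsWithStats(m)
for k in range(1,len(st)):
    if 100<st[k][4]<1500 and 150<ce[k][0]<380:
        cc=st[k][:2]+(st[k][2:4]-1)/2; print("white",st[k],np.round(at(t,*ce[k],.006),4),np.round(at(t,*cc,.006),4))
E
python3 meas.py
```

```text
mill scene [0.4617 0.0426] [-1.6  1.3  2.2 -1.3]
jam top [ 0.4398 -0.1026] [-2.3 -1.8  2.3  2.4]
jam scene [ 0.4362 -0.1047] [ 1.7  1.3 -1.7 -1. ]
jam both [ 0.4378 -0.104 ]
salt top [0.4558 0.1899] [-2.3 -2.9  3.5  4.3]
salt scene [0.4737 0.1987] [-0.6 -1.3  0.6  1.1]
salt both [0.4676 0.1945]
pot top [ 0.5426 -0.2267] [-0.6  0.7  0.6 -0.7]
pot scene [ 0.5463 -0.2421] [-0.1 -1.1  0.1  1. ]
pot both [ 0.5442 -0.2356]
tin top [ 0.505  -0.3266] [-0.7  0.2  0.6 -0.2]
tin scene [ 0.5025 -0.3302] [-0.7  1.2  0.7 -1.1]
tin both [ 0.5047 -0.3281]
coaster top [ 0.627  -0.0296] [237.4, 166.1, 31.6, 29.3]
coaster top [ 0.5788 -0.1347] [273.7, 182.7, 34.0, 29.8]
coaster top [ 0.5479 -0.2227] [305.2, 193.6, 34.3, 29.8]
coaster scene [ 0.6217 -0.033 ]
coaster scene [ 0.5838 -0.1293]
white [253  19  28  26 435] [ 1.0728 -0.065 ] [ 1.0775 -0.0648]
white [ 138  106   46   43 1492] [0.7842 0.2384] [0.7831 0.2364]
white [238 166  31  30 750] [ 0.6267 -0.0287] [ 0.6268 -0.0291]
white [273 181  32  30 760] [ 0.5841 -0.1291] [ 0.584  -0.1285]
white [307 193  32  31 583] [ 0.5494 -0.2214] [ 0.5487 -0.223 ]
white [270 234  21  20 293] [ 0.4506 -0.1046] [ 0.4493 -0.1049]
```

```bash
python3 - <<'E'
from h import *
t,s=optics.camera("top"),optics.camera("scene")
for n,p,u,v,z in [("mill head",t,221.7,234,.124),("mill knob",t,220,232,.146),("mill knob",s,234.7,178.7,.146),("salt cap",t,165,235.3,.082),("salt cap",s,195.7,174.7,.082),("jam lid",t,279.8,244.7,.099),("jam lid",s,273.5,221,.099),("pot",t,324.5,207.2,.05),("tin",t,362.7,220,.058),("tin",s,361.4,255.4,.058)]:
    print(n,np.round(at(p,u,v,z),4))
st=ctrl.get_state();print(st["time_s"],Rotation.from_quat(st["ee_rot"]).as_matrix().round(3).tolist())
E
```

```text
mill head [0.4601 0.0431]
mill knob [0.4622 0.045 ]
mill knob [0.4613 0.0387]
salt cap [0.462  0.1954]
salt cap [0.4619 0.1911]
jam lid [ 0.4358 -0.1039]
jam lid [ 0.4358 -0.1086]
pot [ 0.5428 -0.2246]
tin [ 0.5067 -0.3254]
tin [ 0.5047 -0.3291]
1.9 [[-0.966, 0.26, -0.0], [0.26, 0.966, 0.0], [0.0, 0.0, -1.0]]
```

```bash
python3 -m crank '[{"x":-2.9,"y":-3.1,"fingers":-1},{"x":-2.9,"y":-3.1},{"x":-2.9,"y":-3.1},{"x":-2.9,"y":-3.1},{"x":-2.9,"y":-3.1},{"x":-2.9,"y":-3.1},{"x":-2.9,"y":-3.1},{"x":-2.9,"y":-3.1},{"x":-2.9,"y":-3.1},{"x":-2.9,"y":-3.1}]' 30
python3 - <<'E'
from h import *
t=optics.camera("top")
for n,u,v,z in [("orange",192,206.3,.124),("purple",162.3,276.5,.124),("navy",157,185,.09),("lemon",214.5,172,.02)]: print(n,np.round(at(t,u,v,z),3))
E
```

```text
orange [0.531 0.12 ]
purple [0.353 0.189]
navy [0.594 0.22 ]
lemon [0.648 0.078]invalid input
```

```bash
python3 -m crank '[{"wx":0,"wy":0,"wz":0,"x":-2.9,"y":-3.1,"z":0,"fingers":-1}]' 30
```

```text
time_s: 2.05
eef_pos: [0.1623, 0.4963, 0.2501]
ee_rot: [0.129, 0.992, 0.001, -0.0]
wrist_force: [0.9, -0.2, -0.4]
finger_gap: 1.002
finger_force: 0.0
```

```bash
python3 -m crank '[{"wx":0,"wy":0,"wz":0,"x":-2.9,"y":-3.1,"z":0,"fingers":-1},{"wx":0,"wy":0,"wz":0,"x":-2.9,"y":-3.1,"z":0,"fingers":-1},{"wx":0,"wy":0,"wz":0,"x":-2.9,"y":-3.1,"z":0,"fingers":-1},{"wx":0,"wy":0,"wz":0,"x":-2.9,"y":-3.1,"z":0,"fingers":-1},{"wx":0,"wy":0,"wz":0,"x":-2.9,"y":-3.1,"z":0,"fingers":-1},{"wx":0,"wy":0,"wz":0,"x":-2.9,"y":-3.1,"z":0,"fingers":-1},{"wx":0,"wy":0,"wz":0,"x":-2.9,"y":-3.1,"z":0,"fingers":-1},{"wx":0,"wy":0,"wz":0,"x":-2.9,"y":-3.1,"z":0,"fingers":-1},{"wx":0,"wy":0,"wz":0,"x":-2.9,"y":-3.1,"z":0,"fingers":-1},{"wx":0,"wy":0,"wz":0,"x":-2.9,"y":-3.1,"z":0,"fingers":-1},{"wx":0,"wy":0,"wz":0,"x":-2.9,"y":-3.1,"z":0,"fingers":-1},{"wx":0,"wy":0,"wz":0,"x":-2.9,"y":-3.1,"z":0,"fingers":-1}]' 30
python3 -c "
from h import *
s=ctrl.get_state();print(s['joints'].round(3))"
```

```text
time_s: 3.25
eef_pos: [0.4029, 0.0423, 0.2506]
ee_rot: [0.131, 0.991, 0.0, 0.0]
wrist_force: [0.9, 1.1, 0.3]
finger_gap: 1.001
finger_force: 0.0
[-0.078  0.054 -0.534  0.982  0.     0.185]
```

```bash
python3 -m crank '[{"wx":0,"wy":0,"wz":0,"x":-2.93,"y":-3.2,"z":0,"fingers":-0.6},{"wx":0,"wy":0,"wz":0,"x":-2.93,"y":-3.2,"z":0,"fingers":-0.6},{"wx":0,"wy":0,"wz":0,"x":-2.93,"y":-3.2,"z":0,"fingers":-0.6},{"wx":0,"wy":0,"wz":0,"x":-2.93,"y":-3.2,"z":0,"fingers":-0.6},{"wx":0,"wy":0,"wz":0,"x":-2.93,"y":-3.2,"z":0,"fingers":-0.6},{"wx":0,"wy":0,"wz":0,"x":-2.93,"y":-3.2,"z":0,"fingers":-0.6},{"wx":0,"wy":0,"wz":0,"x":-2.93,"y":-3.2,"z":0,"fingers":-0.6},{"wx":0,"wy":0,"wz":0,"x":0,"y":0,"z":3.7,"fingers":-0.6},{"wx":0,"wy":0,"wz":0,"x":0,"y":0,"z":3.7,"fingers":-0.6},{"wx":0,"wy":0,"wz":0,"x":0,"y":0,"z":3.7,"fingers":-0.6},{"wx":0,"wy":0,"wz":0,"x":0,"y":0,"z":3.7,"fingers":-0.6}]' 30
python3 - <<'E'
from h import *
s=optics.camera("scene"); t=optics.camera("top"); im=np.array(s["pixels"]).copy(); it=np.array(t["pixels"]).copy()
e=ctrl.get_state()["eef_pos"]
print(e,[np.round(proj(p,(e[0],e[1],z)),1) for p in(s,t) for z in (.038,.081)])
A=cv2.resize(im[150:300,240:400],None,fx=2.5,fy=2.5,interpolation=2);B=cv2.resize(it[150:300,240:400],None,fx=2.5,fy=2.5,interpolation=2)
cv2.imwrite("pics/hov1.png",np.hstack([A,B]))
E
```

```text
time_s: 4.35
eef_pos: [0.5421, -0.2258, 0.1009]
ee_rot: [0.131, 0.991, -0.0, 0.0]
wrist_force: [0.1, 0.8, 0.2]
finger_gap: 0.802
finger_force: 0.0
[ 0.53847427 -0.22360698  0.09741908] [array([331.4, 233.8]), array([333. , 222.5]), array([323.8, 209.6]), array([325.2, 206.7])]
```

View pics/hov1.png

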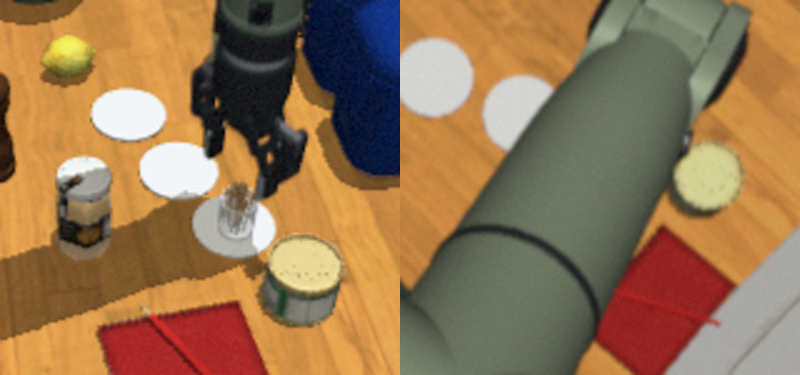

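The scene crop shows the fingertips at about (325,210) and (345,228), straddling the pot at (335,235) with an offset of a few mm. I'll correct slightly, descend and close.

```bash
python3 -m crank '[{"wx":0,"wy":0,"wz":0,"x":-0.35,"y":-0.2,"z":3.4,"fingers":-0.6},{"wx":0,"wy":0,"wz":0,"x":0,"y":0,"z":3.4,"fingers":-0.6},{"wx":0,"wy":0,"wz":0,"x":0,"y":0,"z":0,"fingers":-0.6},{"wx":0,"wy":0,"wz":0,"x":0,"y":0,"z":0,"fingers":0.6},{"wx":0,"wy":0,"wz":0,"x":0,"y":0,"z":0,"fingers":0.6},{"wx":0,"wy":0,"wz":0,"x":0,"y":0,"z":0,"fingers":0.6},{"wx":0,"wy":0,"wz":0,"x":0,"y":0,"z":0,"fingers":0.6},{"wx":0,"wy":0,"wz":0,"x":0,"y":0,"z":0,"fingers":0.6},{"wx":0,"wy":0,"wz":0,"x":0,"y":0,"z":0,"fingers":0.6}]' 30
```

```text
time_s: 5.35
eef_pos: [0.5467, -0.2291, 0.0369]
ee_rot: [0.131, 0.991, -0.001, 0.002]
wrist_force: [-0.8, 2.1, 8.4]
finger_gap: 0.463
finger_force: 30.2
```

```bash
python3 - <<'E'
from h import *
s=optics.camera("scene")
for u,v in[(333.2,240.4)]: print(at(s,u,v,.006))
for l,u,v in(("coaster_1",332,241),("tin_center",360,262),("coaster_1",311,218),("pot_center",335,235)):
    for r in finder.outline_of(s,l):
        b=r["bbox"]
        if abs(b[0]+b[2]/2-u)<8 and abs(b[1]+b[3]/2-v)<8:
            print(l,np.round(b,1),fit(l.split("_")[0],[(s,b)],at(s,u,v,.006), .006 if "pot" in l else 0)); break
E
```

```text
[ 0.54775775 -0.227365  ]
coaster_1 [317.1 229.8  33.   23.1] (array([ 0.54987138, -0.22747272]), array([-0.3, -1.9,  0.3,  1.3]))
tin_center [343.8 243.9  30.6  38.6] (array([ 0.50228249, -0.32744432]), array([-1.4,  0.3,  1.3, -0.4]))
coaster_1 [295.  205.5  30.1  25.9] (array([ 0.58260817, -0.1291023 ]), array([-0.8,  1. ,  0.8, -0.9]))
pot_center [325.1 225.7  14.8  23.4] (array([ 0.53252872, -0.23137257]), array([-1.1, -1.2,  1. ,  1. ]))
```

```bash
python3 -m crank '[{"wx":0,"wy":0,"wz":0,"x":0,"y":0,"z":-3.5,"fingers":0.6},{"wx":0,"wy":0,"wz":0,"x":0,"y":0,"z":-3.5,"fingers":0.6},{"wx":0,"wy":0,"wz":0,"x":0,"y":0,"z":-3.5,"fingers":0.6},{"wx":0,"wy":0,"wz":0,"x":0.47,"y":-3.53,"z":0,"fingers":0.6},{"wx":0,"wy":0,"wz":0,"x":0.47,"y":-3.53,"z":0,"fingers":0.6},{"wx":0,"wy":0,"wz":0,"x":0.47,"y":-3.53,"z":0,"fingers":0.6},{"wx":0,"wy":0,"wz":0,"x":0,"y":0,"z":3.5,"fingers":0.6},{"wx":0,"wy":0,"wz":0,"x":0,"y":0,"z":0,"fingers":0.6}]' 30
python3 - <<'E'
from h import *
s=optics.camera("scene"); t=optics.camera("top"); im=np.array(s["pixels"]).copy(); it=np.array(t["pixels"]).copy()
A=cv2.resize(im[190:300,300:420],None,fx=5,fy=5,interpolation=2)
cv2.imwrite("pics/hov2.png",A)
E
```

```text
time_s: 6.4
eef_pos: [0.5013, -0.3264, 0.102]
ee_rot: [0.132, 0.991, 0.001, -0.002]
wrist_force: [-0.9, -0.4, -1.4]
finger_gap: 0.462
finger_force: 30.6
```

View pics/hov2.png

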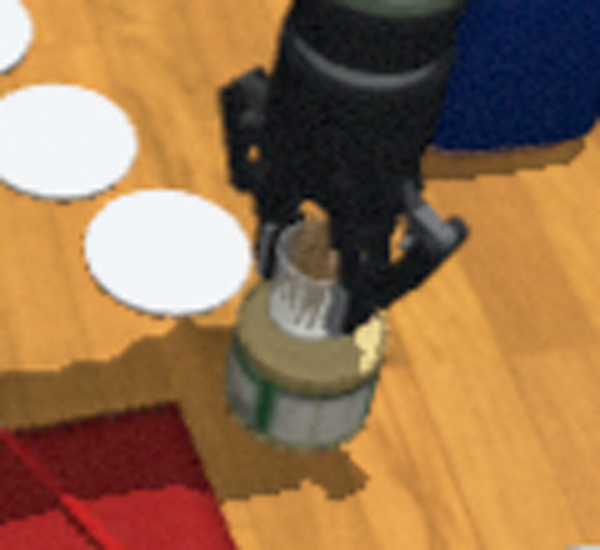

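The crop shows the pot centred over the tin top: its foot centre drops to about crop (308,329) against the tin top centre at (307–311,327). Lowering and releasing.

```bash
python3 -m crank '[{"wx":0,"wy":0,"wz":0,"x":0,"y":0,"z":0.9,"fingers":0.6},{"wx":0,"wy":0,"wz":0,"x":0,"y":0,"z":0.85,"fingers":0.6},{"wx":0,"wy":0,"wz":0,"x":0,"y":0,"z":0,"fingers":0.6},{"wx":0,"wy":0,"wz":0,"x":0,"y":0,"z":0,"fingers":0.6}]' 30
```

```text
time_s: 6.9
eef_pos: [0.5052, -0.3265, 0.0877]
ee_rot: [0.13, 0.991, -0.0, 0.001]
wrist_force: [1.1, 2.2, 4.4]
finger_gap: 0.463
finger_force: 30.4
```

```bash
python3 -m crank '[{"wx":0,"wy":0,"wz":0,"x":0,"y":0,"z":0,"fingers":-0.3},{"wx":0,"wy":0,"wz":0,"x":0,"y":0,"z":0,"fingers":-0.3},{"wx":0,"wy":0,"wz":0,"x":0,"y":0,"z":0,"fingers":-0.3},{"wx":0,"wy":0,"wz":0,"x":0,"y":0,"z":-2,"fingers":-0.3},{"wx":0,"wy":0,"wz":0,"x":0,"y":0,"z":-4,"fingers":-1},{"wx":0,"wy":0,"wz":0,"x":0,"y":0,"z":-4,"fingers":-1},{"wx":0,"wy":0,"wz":0,"x":0,"y":0,"z":-4,"fingers":-1},{"wx":0,"wy":0,"wz":0,"x":2.47,"y":3.93,"z":0,"fingers":-1},{"wx":0,"wy":0,"wz":0,"x":2.47,"y":3.93,"z":0,"fingers":-1},{"wx":0,"wy":0,"wz":0,"x":2.47,"y":3.93,"z":0,"fingers":-1},{"wx":0,"wy":0,"wz":0,"x":2.47,"y":3.93,"z":0,"fingers":-1},{"wx":0,"wy":0,"wz":0,"x":2.47,"y":3.93,"z":0,"fingers":-1}]' 40
python3 - <<'E'
from h import *
s=optics.camera("scene"); t=optics.camera("top"); im=np.array(s["pixels"]).copy(); it=np.array(t["pixels"]).copy()
A=cv2.resize(im[150:300,240:400],None,fx=2.5,fy=2.5,interpolation=2);B=cv2.resize(it[150:300,240:400],None,fx=2.5,fy=2.5,interpolation=2)
cv2.imwrite("pics/hov3.png",np.hstack([A,B]))
for l in("pot_center","tin_center"):
    for n,p in(("s",s),("t",t)):
        for r in finder.outline_of(p,l)[:1]: print(l,n,r["score"],fit(l[:3],[(p,r["bbox"])],(.504,-.327),.058 if l[0]=="p" else 0))
E
```

```text
time_s: 8.1
eef_pos: [0.4346, -0.1037, 0.2266]
ee_rot: [0.131, 0.991, 0.0, -0.0]
wrist_force: [0.7, 0.9, 0.5]
finger_gap: 0.997
finger_force: 0.0
pot_center s 0.68 (array([ 0.50267948, -0.33033564]), array([-0. , -1.6,  0. ,  1.4]))
pot_center t 0.49 (array([ 0.50262665, -0.32712087]), array([-3.1, -0.1,  2.4,  0.1]))
tin_center s 0.65 (array([ 0.49861041, -0.33383898]), array([-2.2, -3.6,  1.8,  1.5]))
tin_center t 0.9 (array([ 0.51202072, -0.32605113]), array([ 1.3,  2.3, -1.1, -2.5]))
```

View pics/hov3.png

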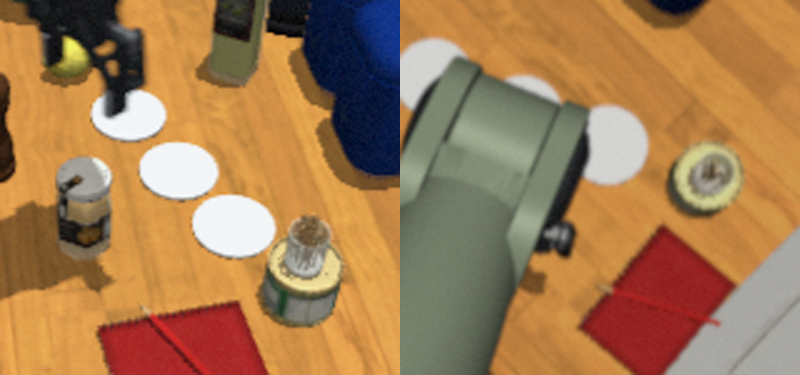

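The pot stands on the tin, scene (363,247). Next I descend on the jam jar at scene (274,232).

```bash
python3 -m crank '[{"wx":0,"wy":0,"wz":0,"x":0,"y":0,"z":4,"fingers":-1},{"wx":0,"wy":0,"wz":0,"x":0,"y":0,"z":4,"fingers":-1},{"wx":0,"wy":0,"wz":0,"x":0,"y":0,"z":4,"fingers":-1},{"wx":0,"wy":0,"wz":0,"x":0,"y":0,"z":3.7,"fingers":-1},{"wx":0,"wy":0,"wz":0,"x":0,"y":0,"z":0,"fingers":-1},{"wx":0,"wy":0,"wz":0,"x":0,"y":0,"z":0,"fingers":0.5},{"wx":0,"wy":0,"wz":0,"x":0,"y":0,"z":0,"fingers":0.5},{"wx":0,"wy":0,"wz":0,"x":0,"y":0,"z":0,"fingers":0.5},{"wx":0,"wy":0,"wz":0,"x":0,"y":0,"z":0,"fingers":0.5},{"wx":0,"wy":0,"wz":0,"x":0,"y":0,"z":0,"fingers":0.5}]' 50
```

```text
time_s: 9.4
eef_pos: [0.4374, -0.1058, 0.0717]
ee_rot: [0.131, 0.991, -0.001, 0.002]
wrist_force: [-0.9, 1.2, 7.3]
finger_gap: 0.645
finger_force: 51.6
```

```bash
python3 -m crank '[{"wx":0,"wy":0,"wz":0,"x":0,"y":0,"z":-3.3,"fingers":0.5},{"wx":0,"wy":0,"wz":0,"x":0,"y":0,"z":-3.3,"fingers":0.5},{"wx":0,"wy":0,"wz":0,"x":0,"y":0,"z":-3.3,"fingers":0.5},{"wx":0,"wy":0,"wz":0,"x":-3.48,"y":-2.15,"z":0,"fingers":0.5},{"wx":0,"wy":0,"wz":0,"x":-3.48,"y":-2.15,"z":0,"fingers":0.5},{"wx":0,"wy":0,"wz":0,"x":-3.48,"y":-2.15,"z":0,"fingers":0.5},{"wx":0,"wy":0,"wz":0,"x":-3.48,"y":-2.15,"z":0,"fingers":0.5},{"wx":0,"wy":0,"wz":0,"x":0,"y":0,"z":3.5,"fingers":0.5},{"wx":0,"wy":0,"wz":0,"x":0,"y":0,"z":3.5,"fingers":0.5},{"wx":0,"wy":0,"wz":0,"x":0,"y":0,"z":0,"fingers":0.5},{"wx":0,"wy":0,"wz":0,"x":0,"y":0,"z":0,"fingers":0.5}]' 50
cat > snap.py <<'E'
import sys
from h import *
n=sys.argv[1]; b=list(map(int,sys.argv[2:6])); cam=sys.argv[6]; k=float(sys.argv[7])
p=optics.camera(cam); im=cv2.resize(np.array(p["pixels"])[b[1]:b[3],b[0]:b[2]],None,fx=k,fy=k,interpolation=2)
for a in sys.argv[8:]:   # name,x,y,z0 : draw the model's outline
    nm,x,y,z0=a.split(","); 
    for z,r in PROF[nm]:
        q=np.array([proj(p,(float(x)+r*np.cos(t),float(y)+r*np.sin(t),float(z0)+z)) for t in np.linspace(0,6.3,40)])
        cv2.polylines(im,[((q+.5-b[:2])*k).astype(int)],False,(0,0,255),1)
cv2.imwrite(f"pics/{n}.png",im)
E
python3 snap.py hov4 285 180 385 290 scene 5 coaster,.5485,-.225,0 jam,.5485,-.225,.029
```

```text
time_s: 10.5
eef_pos: [0.5467, -0.2238, 0.0987]
ee_rot: [0.131, 0.991, 0.0, -0.001]
wrist_force: [1.6, 0.6, -3.2]
finger_gap: 0.643
finger_force: 55.5
```

View pics/hov4.png

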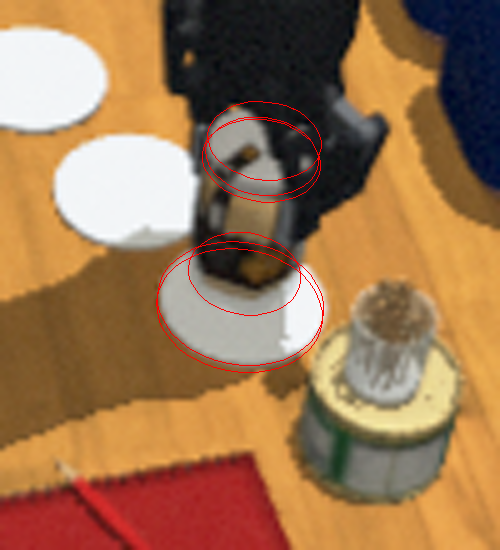

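The lid at crop (262,150) fits the model over the coaster centre, and the coaster outline fits at (.5485,-.225). Lowering and releasing.

```bash
python3 -m crank '[{"wx":0,"wy":0,"wz":0,"x":0,"y":0,"z":1.1,"fingers":0.5},{"wx":0,"wy":0,"wz":0,"x":0,"y":0,"z":0.9,"fingers":0.5},{"wx":0,"wy":0,"wz":0,"x":0,"y":0,"z":0.2,"fingers":0.5},{"wx":0,"wy":0,"wz":0,"x":0,"y":0,"z":0,"fingers":0.5},{"wx":0,"wy":0,"wz":0,"x":0,"y":0,"z":0,"fingers":0.5}]' 50
```

```text
time_s: 11.05
eef_pos: [0.5487, -0.2247, 0.0778]
ee_rot: [0.131, 0.991, -0.0, 0.001]
wrist_force: [0.3, 1.3, 2.9]
finger_gap: 0.646
finger_force: 55.1
```

```bash
python3 -m crank '[{"wx":0,"wy":0,"wz":0,"x":0,"y":0,"z":0,"fingers":-0.7},{"wx":0,"wy":0,"wz":0,"x":0,"y":0,"z":0,"fingers":-0.7},{"wx":0,"wy":0,"wz":0,"x":0,"y":0,"z":-2,"fingers":-0.7},{"wx":0,"wy":0,"wz":0,"x":0,"y":0,"z":-5,"fingers":-0.7},{"wx":0,"wy":0,"wz":0,"x":0,"y":0,"z":-5,"fingers":-0.7},{"wx":0,"wy":0,"wz":0,"x":0,"y":0,"z":-4,"fingers":-0.7}]' 50
python3 -m crank '[{"wx":0,"wy":0,"wz":0,"x":2.14,"y":4.24,"z":0,"fingers":-0.7},{"wx":0,"wy":0,"wz":0,"x":2.14,"y":4.24,"z":0,"fingers":-0.7},{"wx":0,"wy":0,"wz":0,"x":2.14,"y":4.24,"z":0,"fingers":-0.7},{"wx":0,"wy":0,"wz":0,"x":2.14,"y":4.24,"z":0,"fingers":-0.7},{"wx":0,"wy":0,"wz":0,"x":2.14,"y":4.24,"z":0,"fingers":-0.7},{"wx":0,"wy":0,"wz":0,"x":2.14,"y":4.24,"z":0,"fingers":-0.7},{"wx":0,"wy":0,"wz":0,"x":2.14,"y":4.24,"z":0,"fingers":-0.7},{"wx":0,"wy":0,"wz":0,"x":2.14,"y":4.24,"z":0,"fingers":-0.7},{"wx":0,"wy":0,"wz":0,"x":2.14,"y":4.24,"z":0,"fingers":-0.7}]' 40
python3 snap.py hov5 140 100 400 300 scene 3 salt,.462,.193,0 jam,.5485,-.225,.006 mill,.461,.042,0 coaster,.625,-.03,0 coaster,.584,-.129,0
python3 snap.py hov5t 230 150 390 270 top 4 pot,.504,-.3275,.058 tin,.504,-.3275,0 jam,.5485,-.225,.006 coaster,.5485,-.225,0 coaster,.625,-.03,0 coaster,.584,-.129,0
```

```text
time_s: 11.65
eef_pos: [0.5479, -0.2246, 0.2395]
ee_rot: [0.131, 0.991, -0.0, 0.001]
wrist_force: [0.8, -0.1, -0.8]
finger_gap: 0.848
finger_force: 0.0
time_s: 12.55
eef_pos: [0.4601, 0.1958, 0.237]
ee_rot: [0.131, 0.991, -0.0, 0.0]
wrist_force: [0.9, -0.4, 0.4]
finger_gap: 0.846
finger_force: 0.0
```

View pics/hov5.png

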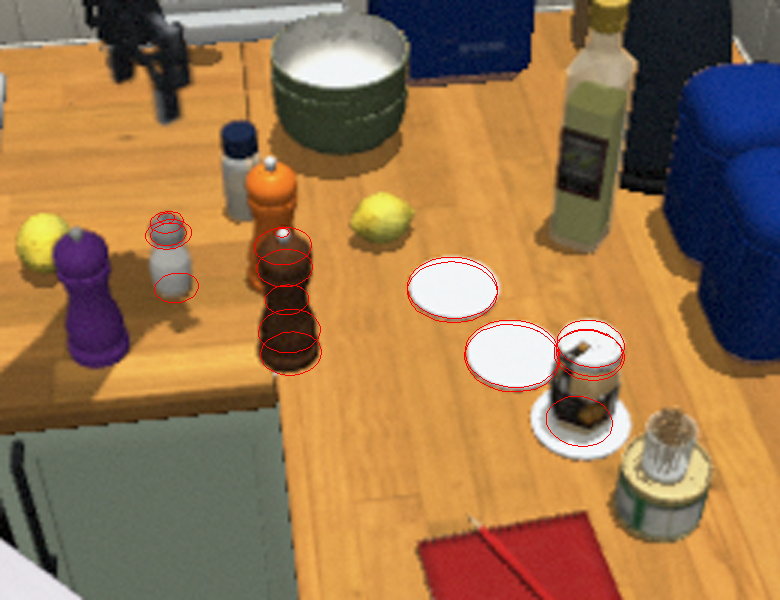

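View pics/hov5t.png

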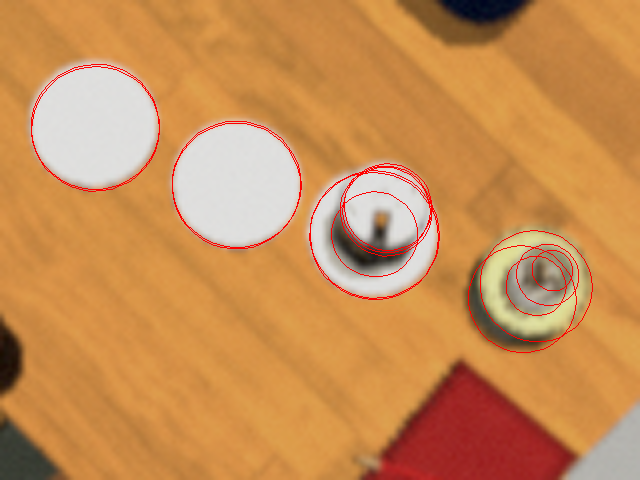

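Jam sits centred on its coaster, the pot is centred on the tin, and the overlays for the salt, brown mill and coasters fit within about 3 mm. Now taking the salt, scene (197,185).

```bash
python3 -m crank '[{"wx":0,"wy":0,"wz":0,"x":0,"y":0.2,"z":4.7,"fingers":-0.7},{"wx":0,"wy":0,"wz":0,"x":0,"y":0,"z":4.7,"fingers":-0.7},{"wx":0,"wy":0,"wz":0,"x":0,"y":0,"z":4.7,"fingers":-0.7},{"wx":0,"wy":0,"wz":0,"x":0,"y":0,"z":4.6,"fingers":-0.7},{"wx":0,"wy":0,"wz":0,"x":0,"y":0,"z":0,"fingers":-0.7},{"wx":0,"wy":0,"wz":0,"x":0,"y":0,"z":0,"fingers":0.6},{"wx":0,"wy":0,"wz":0,"x":0,"y":0,"z":0,"fingers":0.6},{"wx":0,"wy":0,"wz":0,"x":0,"y":0,"z":0,"fingers":0.6},{"wx":0,"wy":0,"wz":0,"x":0,"y":0,"z":0,"fingers":0.6},{"wx":0,"wy":0,"wz":0,"x":0,"y":0,"z":0,"fingers":0.6}]' 30
```

```text
time_s: 13.65
eef_pos: [0.4636, 0.1967, 0.0525]
ee_rot: [0.131, 0.991, 0.001, 0.003]
wrist_force: [-1.0, 0.7, 6.9]
finger_gap: 0.446
finger_force: 30.2
```

```bash
python3 -m crank '[{"wx":0,"wy":0,"wz":0,"x":0,"y":0,"z":-2,"fingers":0.6},{"wx":0,"wy":0,"wz":0,"x":0,"y":0,"z":-4.5,"fingers":0.6},{"wx":0,"wy":0,"wz":0,"x":0,"y":0,"z":-4.5,"fingers":0.6},{"wx":0,"wy":0,"wz":0,"x":0,"y":0,"z":-4.5,"fingers":0.6},{"wx":0,"wy":0,"wz":0,"x":0,"y":0,"z":-4.0,"fingers":0.6},{"wx":0,"wy":0,"wz":0,"x":0,"y":0,"z":0,"fingers":0.6}]' 30
python3 snap.py hov6 130 60 260 190 scene 4.5 salt,.462,.195,.195
```

```text
time_s: 14.25
eef_pos: [0.465, 0.197, 0.2523]
ee_rot: [0.131, 0.991, 0.002, 0.006]
wrist_force: [1.4, 0.4, -1.4]
finger_gap: 0.453
finger_force: 30.4
```

View pics/hov6.png

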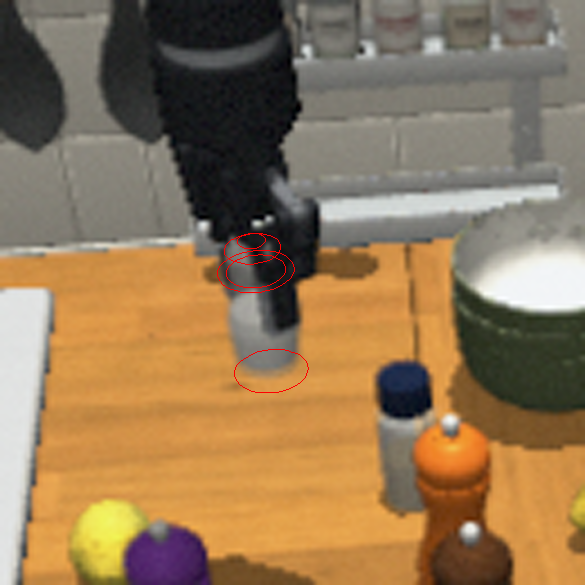

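```bash
python3 -m crank '[{"wx":0,"wy":0,"wz":0,"x":-3.59,"y":-2.92,"z":0,"fingers":0.6},{"wx":0,"wy":0,"wz":0,"x":-3.59,"y":-2.92,"z":0,"fingers":0.6},{"wx":0,"wy":0,"wz":0,"x":-3.59,"y":-2.92,"z":0,"fingers":0.6},{"wx":0,"wy":0,"wz":0,"x":-3.59,"y":-2.92,"z":0,"fingers":0.6},{"wx":0,"wy":0,"wz":0,"x":-3.59,"y":-2.92,"z":0,"fingers":0.6},{"wx":0,"wy":0,"wz":0,"x":-3.59,"y":-2.92,"z":0,"fingers":0.6},{"wx":0,"wy":0,"wz":0,"x":0,"y":0,"z":4.25,"fingers":0.6},{"wx":0,"wy":0,"wz":0,"x":0,"y":0,"z":4.25,"fingers":0.6},{"wx":0,"wy":0,"wz":0,"x":0,"y":0,"z":4.25,"fingers":0.6},{"wx":0,"wy":0,"wz":0,"x":0,"y":0,"z":4.25,"fingers":0.6},{"wx":0,"wy":0,"wz":0,"x":0,"y":0,"z":0,"fingers":0.6}]' 30
python3 snap.py hov7 250 140 350 240 scene 6 salt,.625,-.03,.025 coaster,.625,-.03,0
```

```text
time_s: 15.4
eef_pos: [0.6177, -0.0282, 0.068]
ee_rot: [0.131, 0.991, 0.0, -0.007]
wrist_force: [-1.6, 0.3, -2.1]
finger_gap: 0.451
finger_force: 30.4
```

View pics/hov7.png

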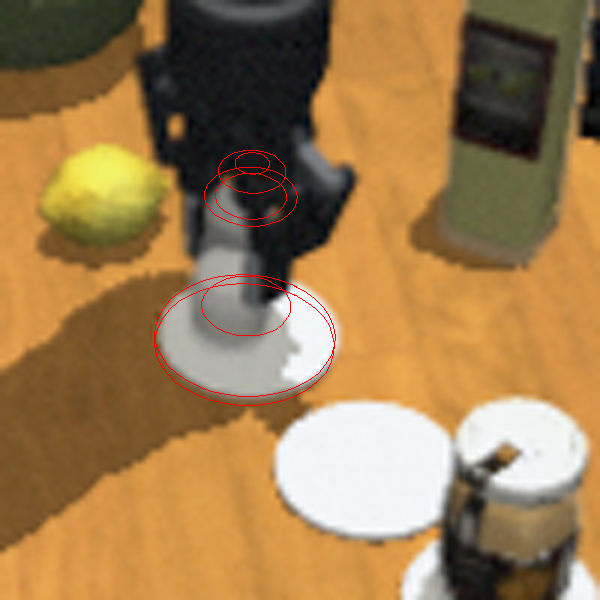

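```bash
python3 -m crank '[{"wx":0,"wy":0,"wz":0,"x":0,"y":0,"z":0,"fingers":0.6},{"wx":0,"wy":0,"wz":0,"x":0,"y":0,"z":0,"fingers":0.6}]' 30; python3 -m crank '[{"wx":0,"wy":0,"wz":0,"x":0,"y":0,"z":0,"fingers":0.6}]' 30
```

```text
time_s: 15.65
eef_pos: [0.6259, -0.0293, 0.0776]
ee_rot: [0.131, 0.991, -0.0, 0.002]
wrist_force: [0.4, 1.4, -0.4]
finger_gap: 0.45
finger_force: 30.4
time_s: 15.75
eef_pos: [0.6256, -0.0293, 0.0774]
ee_rot: [0.131, 0.991, -0.0, 0.002]
wrist_force: [-0.6, 0.6, -1.0]
finger_gap: 0.451
finger_force: 30.4
```

```bash
python3 snap.py hov8 250 140 350 240 scene 6 salt,.625,-.03,.026 coaster,.625,-.03,0
python3 - <<'E'
from h import *
s=optics.camera("scene")
for r in finder.outline_of(s,"salt_center"):
    m=np.argwhere(r["mask"]); print(round(r["score"],2),np.round(r["bbox"],1))
print(pbox(s,"salt",.625,-.03,.026).round(1))
E
```

```text
0.64 [284.7 168.   14.   27.1]
0.2 [226.5 171.8  20.8  55.1]
[283.1 164.3 299.1 195.2]
```

View pics/hov8.png

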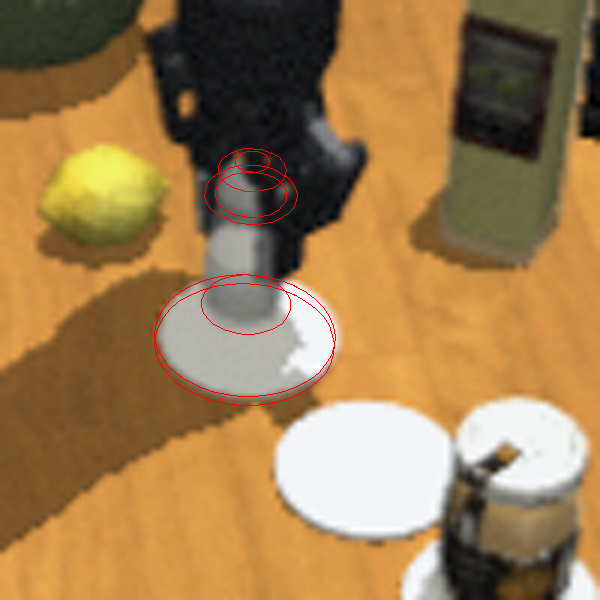

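Settled, the salt base centre is at crop (242,303) against (247,305) for the coaster centre, about 2 mm off. Small correction, then lower and release.

```bash
python3 -m crank '[{"wx":0,"wy":0,"wz":0,"x":-0.05,"y":-0.2,"z":1,"fingers":0.6},{"wx":0,"wy":0,"wz":0,"x":0,"y":0,"z":0.8,"fingers":0.6},{"wx":0,"wy":0,"wz":0,"x":0,"y":0,"z":0.1,"fingers":0.6},{"wx":0,"wy":0,"wz":0,"x":0,"y":0,"z":0,"fingers":0.6},{"wx":0,"wy":0,"wz":0,"x":0,"y":0,"z":0,"fingers":0.6}]' 30
```

```text
time_s: 16.4
eef_pos: [0.6249, -0.0309, 0.058]
ee_rot: [0.131, 0.991, 0.0, 0.001]
wrist_force: [-3.5, 1.3, 17.6]
finger_gap: 0.448
finger_force: 35.2
```

```bash
python3 -m crank '[{"wx":0,"wy":0,"wz":0,"x":0,"y":0,"z":-0.12,"fingers":0.6},{"wx":0,"wy":0,"wz":0,"x":0,"y":0,"z":0,"fingers":-0.3},{"wx":0,"wy":0,"wz":0,"x":0,"y":0,"z":0,"fingers":-0.3},{"wx":0,"wy":0,"wz":0,"x":0,"y":0,"z":0,"fingers":-0.3},{"wx":0,"wy":0,"wz":0,"x":0,"y":0,"z":-2,"fingers":-0.3},{"wx":0,"wy":0,"wz":0,"x":0,"y":0,"z":-4.5,"fingers":-0.3},{"wx":0,"wy":0,"wz":0,"x":0,"y":0,"z":-4.5,"fingers":-0.3},{"wx":0,"wy":0,"wz":0,"x":0,"y":0,"z":-4.5,"fingers":-0.3},{"wx":0,"wy":0,"wz":0,"x":0,"y":0,"z":-3,"fingers":-0.3}]' 40
python3 -m crank '[{"wx":0,"wy":0,"wz":0,"x":4.42,"y":0.7,"z":0,"fingers":-0.8},{"wx":0,"wy":0,"wz":0,"x":4.42,"y":0.7,"z":0,"fingers":-0.8},{"wx":0,"wy":0,"wz":0,"x":4.42,"y":0.7,"z":0,"fingers":-0.8},{"wx":0,"wy":0,"wz":0,"x":4.42,"y":0.7,"z":0,"fingers":-0.8}]' 40
python3 -m crank '[{"wx":0,"wy":0,"wz":-8.4,"x":0,"y":0,"z":0,"fingers":-0.8},{"wx":0,"wy":0,"wz":-8.4,"x":0,"y":0,"z":0,"fingers":-0.8},{"wx":0,"wy":0,"wz":-8.4,"x":0,"y":0,"z":0,"fingers":-0.8},{"wx":0,"wy":0,"wz":-8.4,"x":0,"y":0,"z":0,"fingers":-0.8},{"wx":0,"wy":0,"wz":-8.4,"x":0,"y":0,"z":0,"fingers":-0.8},{"wx":0,"wy":0,"wz":-8.4,"x":0,"y":0,"z":0,"fingers":-0.8},{"wx":0,"wy":0,"wz":-8.4,"x":0,"y":0,"z":0,"fingers":-0.8},{"wx":0,"wy":0,"wz":-8.4,"x":0,"y":0,"z":0,"fingers":-0.8},{"wx":0,"wy":0,"wz":-8.4,"x":0,"y":0,"z":0,"fingers":-0.8},{"wx":0,"wy":0,"wz":-8.4,"x":0,"y":0,"z":0,"fingers":-0.8},{"wx":0,"wy":0,"wz":0,"x":0,"y":0,"z":0,"fingers":-0.8},{"wx":0,"wy":0,"wz":0,"x":0,"y":0,"z":0,"fingers":-0.8}]' 40
python3 - <<'E'
from h import *
st=ctrl.get_state();print(st["eef_pos"],st["joints"].round(2),Rotation.from_quat(st["ee_rot"]).as_matrix().round(3).tolist())
s=optics.camera("scene")
for l,n,x0 in(("salt_center","salt",(.625,-.03)),("jam_center","jam",(.5485,-.225)),("mill_center","mill",(.461,.042))):
    z0=0 if n=="mill" else .006; m=pbox(s,n,*x0,z0)
    for r in finder.outline_of(s,l):
        b=np.array(r["bbox"])
        if np.hypot(*(b[:2]+b[2:]/2-(m[:2]+m[2:])/2))<8: print(n,fit(n,[(s,b)],x0,z0)); break
E
```

```text
time_s: 17.3
eef_pos: [0.6246, -0.0313, 0.2451]
ee_rot: [0.131, 0.991, -0.0, 0.002]
wrist_force: [1.5, 0.3, -0.2]
finger_gap: 0.649
finger_force: 0.0
time_s: 17.7
eef_pos: [0.4585, 0.0424, 0.2414]
ee_rot: [0.131, 0.991, 0.0, -0.0]
wrist_force: [0.4, 0.2, 0.7]
finger_gap: 0.9
finger_force: 0.0
time_s: 18.9
eef_pos: [0.4602, 0.0418, 0.2417]
ee_rot: [-0.565, 0.825, 0.0, -0.0]
wrist_force: [-0.3, -0.9, 0.1]
finger_gap: 0.903
finger_force: 0.0
[0.46021206 0.04182205 0.24167328] [-0.07  0.17 -0.42  0.98 -0.   -1.27] [[-0.362, -0.932, -0.001], [-0.932, 0.362, -0.0], [0.0, 0.001, -1.0]]
salt (array([ 0.62464873, -0.03508487]), array([-1.1, -0.1,  1. ,  0.1]))
jam (array([ 0.55461956, -0.22500004]), array([-0.4,  1.3,  0.4, -1.1]))
mill (array([0.46536406, 0.04265642]), array([ 0.6,  0.5, -0.7, -0.4]))
```

```bash
python3 -m crank '[{"wx":0,"wy":0,"wz":0,"x":0,"y":0,"z":4.2,"fingers":-0.8},{"wx":0,"wy":0,"wz":0,"x":0,"y":0,"z":4.2,"fingers":-0.8},{"wx":0,"wy":0,"wz":0,"x":0,"y":0,"z":4,"fingers":-0.8},{"wx":0,"wy":0,"wz":0,"x":0,"y":0,"z":0,"fingers":-0.8},{"wx":0,"wy":0,"wz":0,"x":0,"y":0,"z":0,"fingers":0.5},{"wx":0,"wy":0,"wz":0,"x":0,"y":0,"z":0,"fingers":0.5},{"wx":0,"wy":0,"wz":0,"x":0,"y":0,"z":0,"fingers":0.5},{"wx":0,"wy":0,"wz":0,"x":0,"y":0,"z":0,"fingers":0.5},{"wx":0,"wy":0,"wz":0,"x":0,"y":0,"z":0,"fingers":0.5}]' 40
```

```text
time_s: 20.0
eef_pos: [0.4623, 0.0418, 0.1204]
ee_rot: [-0.566, 0.824, -0.001, 0.002]
wrist_force: [-0.6, -0.5, 6.8]
finger_gap: 0.551
finger_force: 40.5
```

```bash
python3 -m crank '[{"wx":0,"wy":0,"wz":0,"x":0,"y":0,"z":-2,"fingers":0.5},{"wx":0,"wy":0,"wz":0,"x":0,"y":0,"z":-4,"fingers":0.5},{"wx":0,"wy":0,"wz":0,"x":0,"y":0,"z":-4,"fingers":0.5},{"wx":0,"wy":0,"wz":0,"x":1.92,"y":-2.94,"z":0,"fingers":0.5},{"wx":0,"wy":0,"wz":0,"x":1.92,"y":-2.94,"z":0,"fingers":0.5},{"wx":0,"wy":0,"wz":0,"x":1.92,"y":-2.94,"z":0,"fingers":0.5},{"wx":0,"wy":0,"wz":0,"x":1.92,"y":-2.94,"z":0,"fingers":0.5},{"wx":0,"wy":0,"wz":0,"x":1.92,"y":-2.94,"z":0,"fingers":0.5},{"wx":0,"wy":0,"wz":0,"x":1.92,"y":-2.94,"z":0,"fingers":0.5}]' 40
python3 -m crank '[{"wx":0,"wy":0,"wz":0,"x":0,"y":0,"z":2.5,"fingers":0.5},{"wx":0,"wy":0,"wz":0,"x":0,"y":0,"z":2.5,"fingers":0.5},{"wx":0,"wy":0,"wz":0,"x":0,"y":0,"z":2,"fingers":0.5},{"wx":0,"wy":0,"wz":0,"x":0,"y":0,"z":0,"fingers":0.5},{"wx":0,"wy":0,"wz":0,"x":0,"y":0,"z":0,"fingers":0.5},{"wx":0,"wy":0,"wz":0,"x":0,"y":0,"z":0,"fingers":0.5}]' 40
python3 snap.py hov9 255 130 375 260 scene 4.5 mill,.584,-.129,.030 coaster,.584,-.129,0 jam,.5485,-.225,.006 salt,.625,-.03,.006
```

```text
time_s: 20.9
eef_pos: [0.5844, -0.1303, 0.2192]
ee_rot: [-0.566, 0.824, -0.001, 0.0]
wrist_force: [0.8, 0.1, -2.6]
finger_gap: 0.551
finger_force: 41.9
time_s: 21.5
eef_pos: [0.5847, -0.1293, 0.1499]
ee_rot: [-0.566, 0.824, -0.001, 0.001]
wrist_force: [-0.2, -0.1, -1.6]
finger_gap: 0.546
finger_force: 42.0
```

View pics/hov9.png

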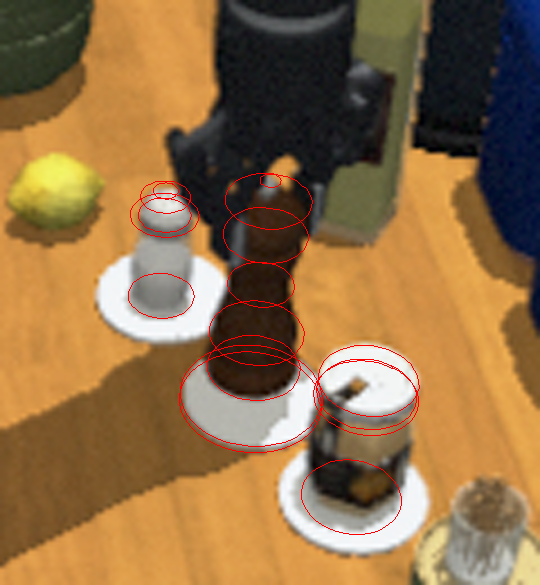

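The mill foot (crop 207–298, bottom 398) matches the model over the middle coaster. The salt and jam are on their coasters. Lowering.

```bash
python3 -m crank '[{"wx":0,"wy":0,"wz":0,"x":0,"y":0,"z":1.2,"fingers":0.5},{"wx":0,"wy":0,"wz":0,"x":0,"y":0,"z":0.8,"fingers":0.5},{"wx":0,"wy":0,"wz":0,"x":0,"y":0,"z":0.3,"fingers":0.5},{"wx":0,"wy":0,"wz":0,"x":0,"y":0,"z":0,"fingers":0.5},{"wx":0,"wy":0,"wz":0,"x":0,"y":0,"z":0,"fingers":0.5}]' 40
```

```text
time_s: 22.05
eef_pos: [0.5839, -0.1296, 0.1264]
ee_rot: [-0.566, 0.824, -0.001, 0.0]
wrist_force: [-2.9, -0.2, 9.3]
finger_gap: 0.548
finger_force: 43.7
```

Contact (9 N). Releasing, rising and backing the arm away towards +y for a clear look.

```bash
python3 -m crank '[{"wx":0,"wy":0,"wz":0,"x":0,"y":0,"z":0,"fingers":-0.4},{"wx":0,"wy":0,"wz":0,"x":0,"y":0,"z":0,"fingers":-0.4},{"wx":0,"wy":0,"wz":0,"x":0,"y":0,"z":0,"fingers":-0.4},{"wx":0,"wy":0,"wz":0,"x":0,"y":0,"z":-2,"fingers":-0.4},{"wx":0,"wy":0,"wz":0,"x":0,"y":0,"z":-4,"fingers":-0.4},{"wx":0,"wy":0,"wz":0,"x":0,"y":0,"z":-4,"fingers":-0.4},{"wx":0,"wy":0,"wz":0,"x":0,"y":0,"z":-4,"fingers":-0.4}]' 40
python3 -m crank '[{"wx":0,"wy":0,"wz":0,"x":-3.5,"y":3,"z":0,"fingers":-0.4},{"wx":0,"wy":0,"wz":0,"x":-3.5,"y":3,"z":0,"fingers":-0.4},{"wx":0,"wy":0,"wz":0,"x":-3.5,"y":3,"z":0,"fingers":-0.4},{"wx":0,"wy":0,"wz":0,"x":-3.5,"y":3,"z":0,"fingers":-0.4},{"wx":0,"wy":0,"wz":0,"x":-3.5,"y":3,"z":0,"fingers":-0.4},{"wx":0,"wy":0,"wz":0,"x":-3.5,"y":3,"z":0,"fingers":-0.4},{"wx":0,"wy":0,"wz":0,"x":-3.5,"y":3,"z":0,"fingers":-0.4},{"wx":0,"wy":0,"wz":0,"x":0,"y":0,"z":0,"fingers":-0.4}]' 40
A="pot,.504,-.3275,.058 tin,.504,-.3275,0 jam,.5485,-.225,.006 coaster,.5485,-.225,0 coaster,.625,-.03,0 coaster,.584,-.129,0 mill,.584,-.129,.006 salt,.625,-.031,.006"
python3 snap.py f1 235 155 385 255 top 4; python3 snap.py f2 235 155 385 255 top 4 $A
python3 snap.py f3 265 140 395 290 scene 3.5
python3 - <<'E'
import cv2,numpy as np
a,b,c=[cv2.imread(f"pics/f{i}.png") for i in(1,2,3)]
L=np.vstack([cv2.resize(a,(450,300)),cv2.resize(b,(450,300))]); c=cv2.resize(c,(350,404)); o=np.zeros((600,800,3),np.uint8); o[:,:450]=L; o[:404,450:]=c; cv2.imwrite("pics/final.png",o)
E
```

```text
time_s: 22.75
eef_pos: [0.5833, -0.1288, 0.266]
ee_rot: [-0.566, 0.824, 0.0, -0.0]
wrist_force: [1.2, 0.1, -0.5]
finger_gap: 0.704
finger_force: 0.0
time_s: 23.55
eef_pos: [0.4733, 0.1794, 0.2649]
ee_rot: [-0.569, 0.822, 0.001, -0.0]
wrist_force: [-0.4, -0.4, 0.6]
finger_gap: 0.7
finger_force: 0.0
```

View pics/final.png

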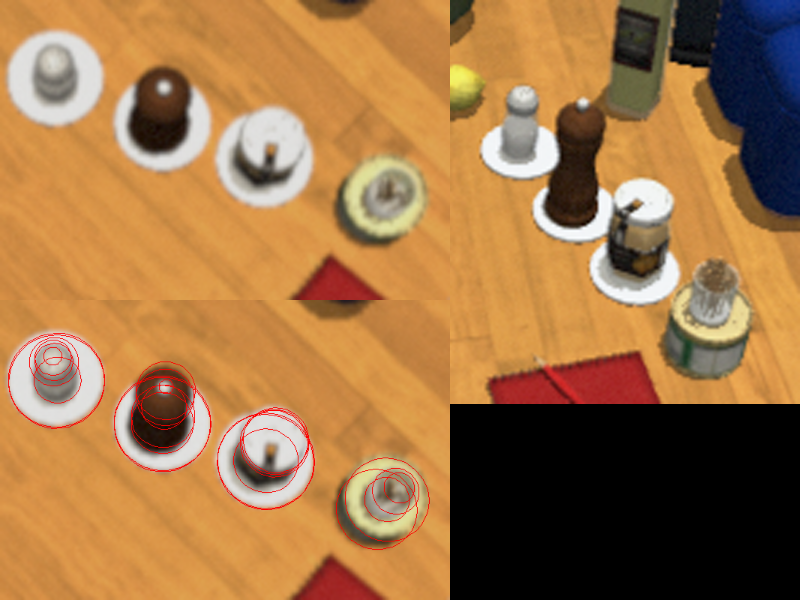

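```bash
python3 - <<'E'
from h import *
T={"salt":((.625,-.03),.006),"mill":((.584,-.129),.006),"jam":((.5485,-.225),.006),"pot":((.504,-.3275),.058),"tin":((.504,-.3275),0)}
for k in range(2):
  for c in("top","scene"):
    p=optics.camera(c)
    for n,(x0,z0) in T.items():
        m=pbox(p,n,*x0,z0)
        for r in finder.outline_of(p,n+"_center"):
            b=np.array(r["bbox"])
            if np.hypot(*(b[:2]+b[2:]/2-(m[:2]+m[2:])/2))<8: print(c,n,np.round((fit(n,[(p,b)],x0,z0)[0]-x0)*1000,1),np.round(b-np.r_[m[:2],m[2:]-m[:2]],1)); break
E
```

```text
top salt [-6.3 -2.2] [ 2.8  4.7 -4.8 -5.6]
top mill [-9.4 -2.2] [ 1.2  3.8 -0.7 -0.7]
top jam [-1.7 -1.4] [ 0.9  1.  -0.7 -0.8]
top pot [-0.5  1.2] [ 0.8 -0.5 -2.3  1.5]
top tin [4.6 1.7] [-0.2 -2.4 -1.   1.5]
scene salt [ 3.2 -0.5] [-0.3  1.9  2.1 -4.5]
scene mill [8.6 7.3] [ 0.5 -4.9 -1.8  3.8]
scene jam [ 2.3 -1. ] [-1.9 -1.1  4.6  1.3]
scene pot [-1.5 -6.7] [ 1.6  2.7  1.1 -2.1]
scene tin [-12.5  -7.6] [ 3.1  5.5 -4.9 -1.5]
top salt [-5.  -1.4] [ 1.9  4.8 -3.1 -7.7]
top mill [-6.8  2.3] [ 3.   3.8 -5.9 -2.8]
top jam [ 2.7 -2.1] [ 2.2 -1.1 -2.6  0.2]
top pot [-3.6  3.7] [-0.9 -0.2 -0.8  3.3]
top tin [7.  0.1] [ 1.3 -4.  -2.7  3.1]
scene salt [-1.4 -3.8] [ 1.   1.7 -0.4 -1.7]
scene mill [2.2 0.4] [ 2.  -1.2 -2.9  1.3]
scene jam [-2.7  2.4] [-3.4 -1.3  3.7  2.5]
scene tin [ 0.1 -7.3] [ 2.4  2.4  0.4 -1.9]
```

All four stand centred to within the measuring noise, upright and clear of the robot. Handing in.

```bash
python3 -c "
from bench import workorder
print(workorder.sign_off())"
```

```text
the job is handed in; nothing more can be done
None
```

The job is handed in at about 24 s of the 99 s: jam by the tin, mill in the middle, salt at the far end and the pot on the tin, all upright and centred to within a few mm by the final pictures; the judge's verdict was not shown.

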